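# Show the leaf tile on the display stand

### The arm

A 6-joint arm with a two-finger parallel gripper is mounted at the origin on the work surface. World frame = base frame: x ahead of the robot, y to its left, z up, the work surface at z = 0. Lengths are in m, angles in rad, forces in N, time in s.
With the tool pointing down it reaches from about 0.35 to 0.85 m from the base axis. Payload 8.1 kg.
Tool frame: the origin (TCP) lies midway between the tips of the shut fingers; the grasp point (between the pads) lies 19 mm behind it; z points along the fingers, y is the direction in which the jaws open and shut (so a half turn about z gives the same grasp; the last joint's range is limited). The gripper opens to 93 mm and grips with 3 to 60 N. Pads are 15 mm wide; open, the fingers measure 128 mm over their backs; the gripper's body (75 mm by 188 mm) begins 65 mm behind the grasp point.
Start: joints at [1.025, 0.13, 1.488, -0, 1.523, -0.085], TCP at [0.267, 0.537, 0.219] pointing down, gripper open.
Joint ranges: [-2.96, 2.96], [-0.89, 2.26], [0.02, 2.5], [-1.34, 4.48], [0, 2.73], [-2.66, 2.66]. Speed limits (rad/s): [2.39, 2.39, 2.79, 3.14, 3.14, 3.14].

### API

Orientations are given as a rotation vector (axis times angle).
In Python, from plant import robot gives the robot as it stands. The module is installed in compiled form; this text tells all that it offers.
- The arm moves only by the shell command python3 -m pendant 'ROWS' [FORCE]. ROWS is JSON, a list of rows, each an object with "translation": the shift along the tool's x, y, z in mm, a list of three; "twist": the turn, a rotation vector about the tool's x, y, z in rad, a list of three; "grip": the opening, from -1 (shut) to 1 (fully open). A call has exactly 10 rows; each row shifts and turns the pose as measured when the row begins, along the tool's axes as they then stand; what a row does not reach is not made up. A row lasts 1/10 s, in which the tool goes at most 50 mm and 8.59 degrees, less where a joint would pass 70% of its speed; a pose out of reach is approached as far as the arm can. A call is refused whole if a number of a shift passes 50 or a number of a turn 0.15, either way. A call with a gripper value outside its range is refused whole. The fingers move at their own pace and stop on an object; FORCE is the grip in N (left out, the last holds). Time passes only in rows, so rows that do not move let the fingers close, or fill a call up. It gives the time, the measured TCP pose, the force and the opening at its end, in the units of the state.
- robot.read_state(): the state, without advancing time (a new reading comes with each control period).
- robot.read_camera(name): name is "side" or "top"; returns (picture, depth): 384x512x3 uint8, red, green, blue; 384x512 float32, m along the optical axis (not along the pixel's ray), 0 where there is no reading.
- robot.camera_info(name): a dict with "vertical_fov" (degrees; the focal length in pixels is half the picture's height over the tangent of half this angle, whatever the lens; pixels are square), "cx", "cy" (the principal point, pixels), "cam_to_world" (4x4, takes a point from camera to world coordinates). Camera axes: x right, y up, looking along -z (the intrinsics and any distortion apply to the point x, -y, -z); pixel columns grow to the right and rows downward; lengths in m; the calibration is good to about 2 mm. A picture is of the moment at which its call begins. camera_info takes no time and is no camera call.
- robot.close_job(): hands the job in, once; it reports no verdict.
The state is a dict: "t": time; "q": joint angles; "dq": joint speeds; "joint_torque": joint torques, N m; "tool_pos": TCP position; "orientation": TCP orientation; "force": force on the tool from outside, world axes, zero at the start; "wrist_torque": the same for the moment, N m; "opening": finger opening in m.
Only numpy, scipy, OpenCV 4.12 (cv2) and the standard library are available. Lean on these libraries where they do the work, as an engineer would, in place of code of your own. Each camera call takes 0.05 s, during which the arm holds its last target. There are 200 camera calls.

### The job

Pull the red tab of the display stand so that its metal ledge comes fully out to its stop. Then take the green leaf tile from its cradle and set it on the ledge, centred, leaf side outward and leaning flat against the sloped back rest; keep hold of it until it is seated there, then let go. Do not disturb the cream tile.

Things in the scene. Friction and masses are not known exactly. Their poses are not given: they have to be found in the camera images.
- rest: Sloped back rest of the dark wooden stand (fixed; it faces the robot's right side): pale board 130 wide, 90 high along its slope, leaning back 30 deg. Origin: middle of its front face's lower edge, 80 above the table, level with the ledge's top. x: square out of the front (outward and 30 deg up), y: level, z: up the slope. A seated leaf tile has its own origin and axes on these.
- ledge (a joint): Aluminium ledge, 60 long, sliding along the rest's x: 0 = in (flush, nothing to stand on), 0.030 m = out at its stop; starts 0 to 6 mm out. When out it gives a 30 mm deep strip square to the back rest, with a lip 6 high at its outer edge. Light spring, stiff friction: 4 to 6 N to pull, stays where left.
- ledge_pull (a point): Grip point of the red pull tab on a thin stem before the ledge; moves with it. Tab: 14 wide (rest's y), 12 along rest's x, 46 along rest's z. The point is on its mid-plane, 16 below its top end; when the ledge is in, at 40, 0, 18 mm in the rest's frame. Pinch it across its width, from straight above or leaning; 25 mm free beside it.
- leaf_tile: Loose green ceramic tile with a leaf branch in relief, 110 wide (y), 140 high (z), 14 thick (x), 0.3 to 0.5 kg. Origin: middle of the lower edge of its plain back; x: out of the leaf side, z: up the tile. Starts on edge in a plywood cradle, leaf side to the robot's right, leaning back 20 deg. Its top 70 is free on both sides, the top 40 without relief.
- leaf_tile_face (a point): Middle of the leaf face of the green tile (tile frame: x 14, z 70 mm).
- plain_tile: Cream tile with a brown dot rosette, same size and axes as the leaf tile, leaning in the other cradle. Leave it.

How it is judged:
On the way, in this order (a step that is already met when the one before it is completed fails the run):
1. the ledge is pulled out to its stop (value of joint ledge above 0.026 m), for 0.2 s.
2. the leaf tile, still held by the fingers, stands on the pulled-out ledge leaning against the back rest (within 8 mm of its seat, 15 mm sideways, and 12 degrees) (value of joint ledge above 0.026 m and x of leaf_tile in the frame of rest between -0.008 and 0.008 m and y of leaf_tile in the frame of rest between -0.015 and 0.015 m and z of leaf_tile in the frame of rest between -0.008 and 0.008 m and angle between the x axis of leaf_tile and the x axis of rest, either way round below 0.21 rad and angle between the z axis of leaf_tile and the z axis of rest, either way round below 0.21 rad and x of leaf_tile_face in the frame of rest above 0.006 m and contact force between the fingers and leaf_tile above 0.5 N), for 0.1 s.
At the end, for the whole second after the job is handed in: The ledge is out to its stop (joint over 26 of 30 mm); the leaf tile rests on it, leaf side outward: its foot within 4 mm of the ledge and of the back rest, within 12 mm of centre sideways, flat against the rest and square on the ledge within 0.08 rad; at rest (value of joint ledge above 0.026 m and x of leaf_tile in the frame of rest between -0.004 and 0.004 m and y of leaf_tile in the frame of rest between -0.012 and 0.012 m and z of leaf_tile in the frame of rest between -0.004 and 0.004 m and angle between the x axis of leaf_tile and the x axis of rest, either way round below 0.08 rad and angle between the z axis of leaf_tile and the z axis of rest, either way round below 0.08 rad and x of leaf_tile_face in the frame of rest above 0.006 m and linear speed of leaf_tile below 0.02 m/s); the robot touches nothing.
It fails at once if the cream tile is disturbed (over 15 mm) (distance of plain_tile from where it was at the start of the episode above 0.015 m).
It also fails if it takes over 56 s, if anything falls off the work surface, if the arm or the gripper's body presses on something with over 40 N, if the wrist force passes 120 N, or if a joint passes its speed limit or range.

## Working session

There is one attempt and no reset: what is moved stays moved. The work goes in short steps, Python scripts to look and compute and a shell command to move; the robot and the scene stay as the last step left them, time stands still between calls to the robot, and variables do not carry over. Pictures are saved under pics/ and viewed, about 8 in all and at most 12, crops included, and the job is handed in when it is done.

```bash
mkdir -p pics; python3 - <<'E'
from plant import robot
import cv2,numpy as np
s=robot.read_state();print(s)
for n in("side","top"):
    p,d=robot.read_camera(n);i=robot.camera_info(n);print(n,i)
    cv2.imwrite(f"pics/{n}0.png",p[:,:,::-1]);np.savez(f"{n}0.npz",p=p,d=d)
a=cv2.imread("pics/side0.png");b=cv2.imread("pics/top0.png")
E
```

```text
{'t': 0.0, 'q': array([ 1.02459527e+00,  1.31126238e-01,  1.48923871e+00,  3.83007260e-06,
        1.52298178e+00, -8.54146718e-02]), 'dq': array([-0.00154306, -0.00157744, -0.00114389, -0.00024564, -0.0001012 ,
       -0.00083268]), 'joint_torque': array([-1.85096367e-03, -5.59840214e+01, -4.91760886e+01,  7.66839506e-02,
        3.58412240e-02, -1.34229167e-04]), 'tool_pos': array([0.26649493, 0.53696263, 0.21763057]), 'orientation': array([-7.17289973e-01, -3.05804629e+00,  2.61670628e-03]), 'force': array([ 0.13405796, -0.04050706, -0.44782523]), 'wrist_torque': array([ 0.0055147 , -0.04317008,  0.01301703]), 'opening': 0.09291648310072773}
side {'vertical_fov': 56.69701453822203, 'cx': 255.15276762147286, 'cy': 196.8986234006921, 'cam_to_world': array([[ 0.99499563,  0.05915348, -0.08052676,  0.48302654],
       [-0.09901766,  0.69171734, -0.7153479 , -0.58404404],
       [ 0.01338644,  0.71974161,  0.69411297,  0.67049163],
       [ 0.        ,  0.        ,  0.        ,  1.        ]])}
top {'vertical_fov': 42.67324495076605, 'cx': 257.1116894019818, 'cy': 188.8298882559846, 'cam_to_world': array([[-0.01951796,  0.97614415, -0.21624443,  0.24934037],
       [-0.99980708, -0.01857929,  0.006373  , -0.02021364],
       [ 0.00220329,  0.2163271 ,  0.97631846,  1.42136193],
       [ 0.        ,  0.        ,  0.        ,  1.        ]])}
```

View pics/side0.png

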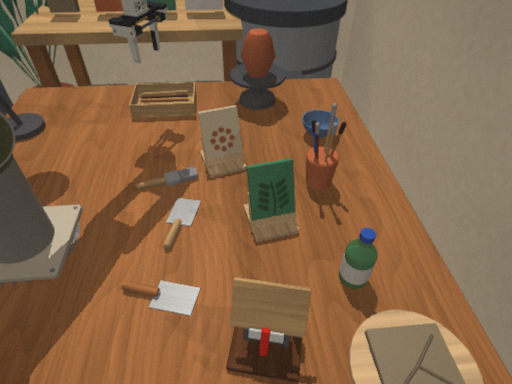

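View pics/top0.png

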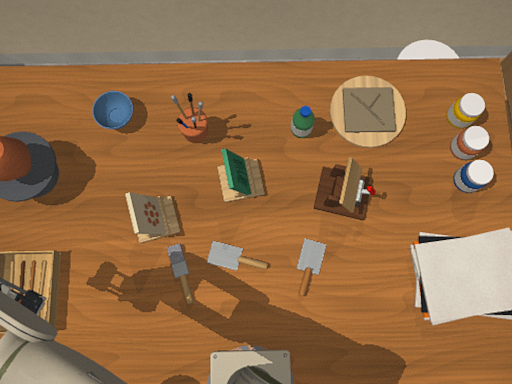

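Side view: red tab at (265,342), rest board centred near (270,307), green tile at (272,188), cream tile at (222,137). The top view shows the same layout, with the board edge at (350,185), the tab at (370,190) and the green tile at (237,173).

```bash
cat > h.py <<'E'
import numpy as np,cv2
from plant import robot
from scipy.spatial.transform import Rotation as R
def cloud(n,d):
    i=robot.camera_info(n);f=192/np.tan(np.radians(i["vertical_fov"]/2));T=i["cam_to_world"]
    v,u=np.mgrid[:384,:512]
    P=np.stack([(u-i["cx"])/f*d,-(v-i["cy"])/f*d,-d],-1)
    P=P@T[:3,:3].T+T[:3,3]; P[d<=0]=np.nan
    return P
def big(m):
    n,l,s,_=cv2.connectedComponentsWithStats(m.astype(np.uint8)); k=1+np.argmax(s[1:,4]); return l==k
def grab(n):
    p,d=robot.read_camera(n); return p,cv2.cvtColor(p,cv2.COLOR_RGB2HSV),cloud(n,d)
def plane(P):
    for _ in range(4):
        c=P.mean(0);n=np.linalg.svd(P-c,full_matrices=False)[2][2];r=(P-c)@n
        P=P[abs(r)<max(2*np.std(r),.001)]
    return c,n*(-np.sign(n[1])),np.std(r)
def tile(m,C,ang,t):
    "origin of a slanted plate from mask of its front; ang tilt, t unused"
    e=cv2.erode(m.astype(np.uint8),np.ones((5,5)))>0
    P=C[e];P=P[np.isfinite(P).all(1)];c,n,s=plane(P)
    yaw=np.arctan2(n[1],n[0]);x=np.array([np.cos(yaw)*np.cos(ang),np.sin(yaw)*np.cos(ang),np.sin(ang)])
    y=np.array([-np.sin(yaw),np.cos(yaw),0]);z=np.cross(x,y);F=np.c_[x,y,z]
    Q=C[m];Q=Q[np.isfinite(Q).all(1)];L=(Q-c)@F;L=L[abs(L[:,0])<.008]
    print("tilt",np.degrees(np.arcsin(n[2])),"yaw",np.degrees(yaw),"std",s,"c",c,"y",np.percentile(L[:,1],[0.5,99.5]),"z",np.percentile(L[:,2],[.5,99.5]))
    return c,F,L
E
python3 - <<'E'
from h import *
for n in("side","top"):
    z=np.load(n+"0.npz");p=z["p"];hs=cv2.cvtColor(p,cv2.COLOR_RGB2HSV);C=cloud(n,z["d"])
    m=(hs[...,0]>60)&(hs[...,0]<95)&(hs[...,1]>90)&(hs[...,2]>40)
    m[:, :200]=0; m[:,295:]=0; m=big(m)
    print(n,"green",m.sum()); c,F,L=tile(m,C,np.radians(20),0)
    m=((hs[...,0]<6)|(hs[...,0]>174))&(hs[...,1]>180)&(hs[...,2]>110)
    if n=="side": m[:320]=0;m[:,:230]=0;m[:,310:]=0
    else: m[:150]=0;m[220:]=0;m[:,:355]=0;m[:,400:]=0
    Q=C[m];print("red",m.sum(),np.nanmedian(Q,0),np.nanmin(Q,0),np.nanmax(Q,0))
    if n=="side":
        print("px",hs[300,270],hs[325,250],hs[360,250],hs[350,215])
        X=C[300,270];print(X)
        m=np.zeros((384,512),bool);m[290:318,242:298]=1
        P=C[m];P=P[np.isfinite(P).all(1)];c,nn,s=plane(P);print(c,nn,s)
        m=(abs((C-c)@nn)<.004)&(hs[...,2]>90);m[:270]=0;m[340:]=0;m[:,:222]=0;m[:,320:]=0
        m&=~((hs[...,0]<6)&(hs[...,1]>170));m=big(m);tile(m,C,np.radians(30),0)
        cv2.imwrite("pics/m.png",np.uint8(m)[260:384,200:330]*255)
E
```

```text
side green 1737
tilt 20.002256556658914 yaw -78.97512828124128 std 0.0009867103478431582 c [0.57884413 0.03359351 0.13753006] y [-0.04379224  0.06135782] z [-0.10464126  0.02943932]
red 210 [ 0.52873149 -0.34120629  0.11679724] [ 0.52028646 -0.35370846  0.01641078] [ 0.53776083 -0.317894    0.13454212]
px [ 16 124 128] [ 16 120 132] [ 10 143  59] [ 13 154 159]
[ 0.54548714 -0.279898    0.13337493]
[ 0.54389728 -0.28262356  0.12673893] [-0.22233249 -0.83984679  0.49520262] 0.0006986295568052065
tilt 29.980719837804177 yaw -104.97789507302579 std 0.0007289552962984759 c [ 0.54503756 -0.28539506  0.12257428] y [-0.06495874  0.06340957] z [-0.04706469  0.04173065]
top green 781
tilt 20.82308390201774 yaw -80.01726186521267 std 0.000989344422671752 c [0.5828513  0.02635205 0.12370285] y [-0.04676284  0.05827854] z [-0.08333886  0.04890612]
red 48 [ 0.52807209 -0.33574249  0.12612144] [ 0.5218891  -0.35211112  0.01415932] [ 0.56273112 -0.32430118  0.13940548]
```

```bash
cat >> h.py <<'E'
from scipy.linalg import logm
def frame(yaw,tilt):
    yaw,tilt=np.radians([yaw,tilt]);x=np.array([np.cos(yaw)*np.cos(tilt),np.sin(yaw)*np.cos(tilt),np.sin(tilt)])
    y=np.array([-np.sin(yaw),np.cos(yaw),0]);return np.c_[x,y,np.cross(x,y)]
FR=frame(-105,30); OR=np.array([0.54504,-.28540,.12257])+FR@[0,-.0008,-.0492]
FT=frame(-79,20)
def go(T,Rm,N=10):
    "rows (constant screw) from the present TCP pose to T,Rm; and plain shift/turn"
    s=robot.read_state();A=np.eye(4);A[:3,:3]=R.from_rotvec(s["orientation"]).as_matrix();A[:3,3]=s["tool_pos"]
    B=np.eye(4);B[:3,:3]=Rm;B[:3,3]=T;D=np.linalg.inv(A)@B;X=np.real(logm(D))
    w=np.array([X[2,1],X[0,2],X[1,0]])
    print("t",s["t"],"screw/row mm",np.round(X[:3,3]*1000/N,1),"turn",np.round(w/N,4),"| total shift",np.round(D[:3,3]*1000,1),"turn",np.round(w,3),"F",np.round(s["force"],1),"open",round(s["opening"],4))
RTAB=np.c_[-np.cross(FR[:,1],[0,0,1]),FR[:,1],[0,0,-1]]
def tab(s): return OR+FR@[.040+s,0,.018]
E
python3 - <<'E'
from h import *
print("rest O",OR,"tab",tab(0),tab(.006))
go(tab(.003)+[0,0,-.019+.12],RTAB,20)
E
```

```text
rest O [ 0.53790031 -0.30895472  0.07996155] tab [ 0.53126393 -0.33372204  0.11555001] [ 0.52991906 -0.33874114  0.11855001]
t 0.1 screw/row mm [-49.   -6.4  -0. ] turn [-0.0001  0.0001  0.0686] | total shift [-624.8 -664.7    0.7] turn [-1.000e-03  1.000e-03  1.372e+00] F [ 0.3 -0.9 -0.6] open 0.0929
```

```bash
python3 -m pendant '[{"translation":[-20,0,-45],"twist":[0,0,0.03],"grip":-0.42},{"translation":[-48,-6,-20],"twist":[0,0,0.07],"grip":-0.42},{"translation":[-48,-6,0],"twist":[0,0,0.07],"grip":-0.42},{"translation":[-48,-6,0],"twist":[0,0,0.07],"grip":-0.42},{"translation":[-48,-6,0],"twist":[0,0,0.07],"grip":-0.42},{"translation":[-48,-6,0],"twist":[0,0,0.07],"grip":-0.42},{"translation":[-48,-6,0],"twist":[0,0,0.07],"grip":-0.42},{"translation":[-48,-6,0],"twist":[0,0,0.07],"grip":-0.42},{"translation":[-48,-6,0],"twist":[0,0,0.07],"grip":-0.42},{"translation":[-48,-6,0],"twist":[0,0,0.07],"grip":-0.42}]' && python3 -c "
from h import *
go(tab(.003)+[0,0,-.019+.09],RTAB,10)"
```

```text
t: 1.1
tool_pos: [0.5538, 0.1845, 0.2789]
orientation: [-1.686, -2.647, 0.017]
force: [0.8, 0.4, 0.2]
opening: 0.0274
t 1.1 screw/row mm [-52.7  -7.    9.2] turn [-0.0009  0.0007  0.0699] | total shift [-461.7 -240.3   94.9] turn [-0.009  0.007  0.699] F [0.8 0.4 0.2] open 0.0274
```

```bash
python3 -m pendant '[{"translation":[-49,-7,0],"twist":[0,0,0.07],"grip":-0.42},{"translation":[-49,-7,0],"twist":[0,0,0.07],"grip":-0.42},{"translation":[-49,-7,0],"twist":[0,0,0.07],"grip":-0.42},{"translation":[-49,-7,0],"twist":[0,0,0.07],"grip":-0.42},{"translation":[-49,-7,0],"twist":[0,0,0.07],"grip":-0.42},{"translation":[-49,-7,0],"twist":[0,0,0.07],"grip":-0.42},{"translation":[-49,-7,0],"twist":[0,0,0.07],"grip":-0.42},{"translation":[-49,-7,0],"twist":[0,0,0.07],"grip":-0.42},{"translation":[-49,-7,0],"twist":[0,0,0.07],"grip":-0.42},{"translation":[-49,-7,0],"twist":[0,0,0.07],"grip":-0.42}]' && python3 -c "
from h import *
go(tab(.003)+[0,0,-.019+.09],RTAB,10)"
```

```text
t: 2.1
tool_pos: [0.5351, -0.3041, 0.2758]
orientation: [-2.517, -1.87, 0.027]
force: [0.7, -0.1, 0.5]
opening: 0.0267
t 2.1 screw/row mm [-3.2  0.5  8.8] turn [-0.0015  0.001  -0.0031] | total shift [-31.2   6.3  88. ] turn [-0.015  0.01  -0.031] F [ 0.7 -0.1  0.5] open 0.0267
```

```bash
python3 -m pendant '[{"translation":[-16,3,30],"twist":[-0.005,0.005,-0.015],"grip":-0.42},{"translation":[-16,3,30],"twist":[-0.005,0.005,-0.015],"grip":-0.42},{"translation":[0,0,28],"twist":[-0.005,0,0],"grip":-0.42},{"translation":[0,0,0],"twist":[0,0,0],"grip":-0.42},{"translation":[0,0,0],"twist":[0,0,0],"grip":-0.42},{"translation":[0,0,0],"twist":[0,0,0],"grip":-0.42},{"translation":[0,0,0],"twist":[0,0,0],"grip":-0.42},{"translation":[0,0,0],"twist":[0,0,0],"grip":-0.42},{"translation":[0,0,0],"twist":[0,0,0],"grip":-0.42},{"translation":[0,0,0],"twist":[0,0,0],"grip":-0.42}]' && python3 - <<'E'
from h import *
p,hs,C=grab("side");cv2.imwrite("pics/s1.png",cv2.resize(p[250:384,180:340,::-1],None,fx=4,fy=4))
m=((hs[...,0]<6)|(hs[...,0]>174))&(hs[...,1]>180)&(hs[...,2]>110);m[:310]=0;m[:,:245]=0;m[:,290:]=0
Q=C[m];L=(Q-OR)@FR;L=L[np.isfinite(L).all(1)&(abs(L[:,1])<.02)];print(len(L),np.percentile(L,[5,25,50,75,95],axis=0).round(4))
go(tab(.004)+[0,0,-.019],RTAB,10)
E
```

```text
t: 3.1
tool_pos: [0.5291, -0.3456, 0.1911]
orientation: [2.497, 1.896, 0.001]
force: [0.9, -0.1, -0.7]
opening: 0.0269
219 [[ 0.0422 -0.006  -0.0074]
 [ 0.0466 -0.0034  0.0018]
 [ 0.0473 -0.0004  0.0143]
 [ 0.048   0.0028  0.0268]
 [ 0.049   0.0052  0.0345]]
t 3.15 screw/row mm [ 0.9 -0.1  9.3] turn [ 0.0006  0.0003 -0.001 ] | total shift [ 8.9 -1.7 92.6] turn [ 0.006  0.003 -0.01 ] F [-0.3  0.   0.5] open 0.0269
```

View pics/s1.png

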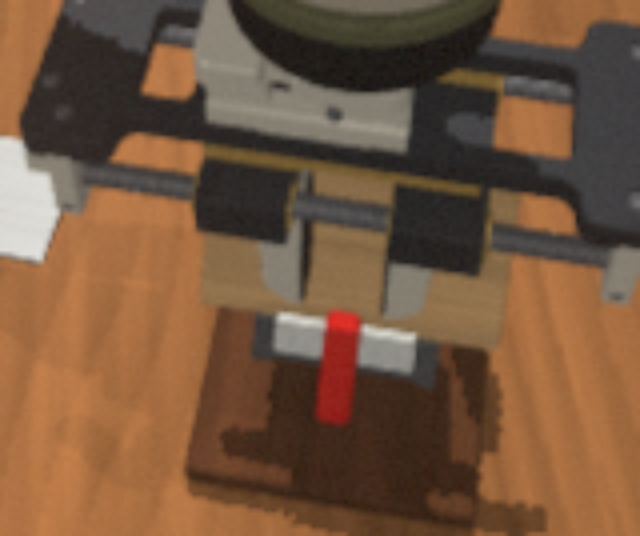

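The crop shows the open fingers directly above the red tab (tab at about (338,370) in the crop), well centred. Now I descend, grip the tab and check.

```bash
python3 -m pendant '[{"translation":[11,-2,10],"twist":[0.006,0.003,-0.01],"grip":-0.42},{"translation":[0,0,20],"twist":[0,0,0],"grip":-0.42},{"translation":[0,0,20],"twist":[0,0,0],"grip":-0.42},{"translation":[0,0,20],"twist":[0,0,0],"grip":-0.42},{"translation":[0,0,15],"twist":[0,0,0],"grip":-0.42},{"translation":[0,0,9],"twist":[0,0,0],"grip":-0.42},{"translation":[0,0,0],"twist":[0,0,0],"grip":-1},{"translation":[0,0,0],"twist":[0,0,0],"grip":-1},{"translation":[0,0,0],"twist":[0,0,0],"grip":-1},{"translation":[0,0,0],"twist":[0,0,0],"grip":-1}]' 40 && python3 -c "
from h import *
go(tab(.0013)+[0,0,-.019],RTAB,10)"
```

```text
t: 4.15
tool_pos: [0.5323, -0.3303, 0.0916]
orientation: [2.488, 1.917, 0.003]
force: [-0.4, -0.6, -5.7]
opening: 0.0136
t 4.15 screw/row mm [-0.5 -0.  -0.6] turn [ 0.0001 -0.0001  0.0004] | total shift [-4.7 -0.2 -5.6] turn [ 0.001 -0.001  0.004] F [-0.4 -0.6 -5.7] open 0.0136
```

```bash
python3 -m pendant '[{"translation":[-4.3,0,-2.5],"twist":[0,0,0],"grip":-1},{"translation":[-4.3,0,-2.5],"twist":[0,0,0],"grip":-1},{"translation":[-4.3,0,-2.5],"twist":[0,0,0],"grip":-1},{"translation":[-4.3,0,-2.5],"twist":[0,0,0],"grip":-1},{"translation":[-4.3,0,-2.5],"twist":[0,0,0],"grip":-1},{"translation":[-4.3,0,-2.5],"twist":[0,0,0],"grip":-1},{"translation":[-2,0,-1.2],"twist":[0,0,0],"grip":-1},{"translation":[0,0,0],"twist":[0,0,0],"grip":-1},{"translation":[0,0,0],"twist":[0,0,0],"grip":-1},{"translation":[0,0,0],"twist":[0,0,0],"grip":-1}]' && python3 -c "
from h import *
go(tab(.03)+[0,0,-.019],RTAB,10)
print((robot.read_state()['tool_pos']-np.array([0.5323, -0.3303, 0.0916]))@FR)"
```

```text
t: 5.15
tool_pos: [0.526, -0.3535, 0.1057]
orientation: [-2.48, -1.915, -0.014]
force: [4.4, 2.5, -8.3]
opening: 0.014
t 5.15 screw/row mm [-0.5 -0.  -0.6] turn [-0.0001 -0.0012  0.0006] | total shift [-5.4 -0.1 -5.9] turn [-0.001 -0.012  0.006] F [ 4.4  2.5 -8.3] open 0.014
[ 2.78791340e-02 -6.75605237e-05  1.51880890e-04]
```

```bash
python3 -m pendant '[{"translation":[-4.3,0,-2.5],"twist":[0,0,0],"grip":-1},{"translation":[-4.3,0,-2.5],"twist":[0,0,0],"grip":-1},{"translation":[-4.3,0,-2.5],"twist":[0,0,0],"grip":-1},{"translation":[0,0,0],"twist":[0,0,0],"grip":-1},{"translation":[0,0,0],"twist":[0,0,0],"grip":-0.5},{"translation":[0,0,0],"twist":[0,0,0],"grip":-0.42},{"translation":[0,0,0],"twist":[0,0,0],"grip":-0.42},{"translation":[0,0,0],"twist":[0,0,0],"grip":-0.42},{"translation":[0,0,0],"twist":[0,0,0],"grip":-0.42},{"translation":[0,0,0],"twist":[0,0,0],"grip":-0.42}]' && python3 -c "
from h import *
go(tab(.03)+[0,0,-.019],RTAB,10)
print((robot.read_state()['tool_pos']-np.array([0.5323, -0.3303, 0.0916]))@FR)"
```

```text
t: 6.15
tool_pos: [0.5268, -0.3582, 0.1119]
orientation: [-2.471, -1.915, -0.035]
force: [0.2, 0.5, 0.7]
opening: 0.0266
t 6.15 screw/row mm [-0.1 -0.2  0. ] turn [ 0.0001 -0.0027  0.0009] | total shift [-1.2 -2.   0.3] turn [ 0.001 -0.027  0.009] F [0.2 0.5 0.7] open 0.0266
[0.03469155 0.00185539 0.00339127]
```

```bash
python3 -m pendant '[{"translation":[0,2,-10],"twist":[0,0,0],"grip":-0.42},{"translation":[0,0,-25],"twist":[0,0,0],"grip":-0.42},{"translation":[0,0,-40],"twist":[0,0,0],"grip":-0.42},{"translation":[0,0,-45],"twist":[0,0,0],"grip":-0.42},{"translation":[0,0,-45],"twist":[0,0,0],"grip":-0.42},{"translation":[30,0,-20],"twist":[0,0,0],"grip":-0.42},{"translation":[45,0,0],"twist":[0,0,0],"grip":-0.42},{"translation":[45,0,0],"twist":[0,0,0],"grip":-0.42},{"translation":[45,0,0],"twist":[0,0,0],"grip":-0.42},{"translation":[45,0,0],"twist":[0,0,0],"grip":-0.42}]' && python3 - <<'E'
from h import *
p,hs,C=grab("side");cv2.imwrite("pics/s2.png",cv2.resize(p[130:384,180:340,::-1],None,fx=2.3,fy=2.3))
m=((hs[...,0]<6)|(hs[...,0]>174))&(hs[...,1]>180)&(hs[...,2]>110);m[:310]=0;m[:,:245]=0;m[:,290:]=0
L=(C[m]-OR)@FR;L=L[np.isfinite(L).all(1)&(abs(L[:,1])<.02)];print(len(L),np.percentile(L,[5,25,50,75,95],axis=0).round(4))
m=(hs[...,0]>60)&(hs[...,0]<95)&(hs[...,1]>90)&(hs[...,2]>40)
z=np.load("side0.npz");hs=cv2.cvtColor(z["p"],cv2.COLOR_RGB2HSV);C=cloud("side",z["d"])
m=(hs[...,0]>55)&(hs[...,0]<95)&(hs[...,1]>70)&(hs[...,2]>30);m[:,:240]=0;m[:,305:]=0;m[:150]=0;m[230:]=0
m=cv2.morphologyEx(np.uint8(big(m)),cv2.MORPH_CLOSE,np.ones((7,7)))>0
c,F,L=tile(m,C,np.radians(20),0)
for lo in(-.09,-.05,0): 
    k=abs(L[:,2]-lo)<.012;print(lo,k.sum(),np.percentile(L[k,1],[1,99]))
r=cv2.minAreaRect(np.float32(L[:,1:]));print(r)
for yy in(-.04,0,.04):
    k=abs(L[:,1]-yy)<.01;print(yy,np.percentile(L[k,2],[1,99]), "x",np.median(L[k,0]))
E
```

```text
t: 7.15
tool_pos: [0.5801, -0.1601, 0.3176]
orientation: [-2.485, -1.904, -0.038]
force: [0.3, -0.1, -0.9]
opening: 0.0268
226 [[ 0.0719 -0.0057 -0.0073]
 [ 0.075  -0.0031  0.0039]
 [ 0.0756 -0.0002  0.0151]
 [ 0.0763  0.0028  0.0265]
 [ 0.0771  0.005   0.0345]]
tilt 20.299617589670504 yaw -79.5064517305123 std 0.001252797733428981 c [0.58911178 0.02354748 0.10644341] y [-0.05196389  0.05360843] z [-0.0717549   0.06287153]Traceback (most recent call last):
  File "<stdin>", line 11, in <module>
    return _quantile_unchecked(
        a, q, axis, out, overwrite_input, method, keepdims, weights)
    return _ureduce(a,
                    func=_quantile_ureduce_func,
    ...<5 lines>...
                    overwrite_input=overwrite_input,
                    method=method)
    r = func(a, **kwargs)
    result = _quantile(arr,
                       quantiles=q,
    ...<2 lines>...
                       out=out,
                       weights=wgt)
    slices_having_nans = np.isnan(arr[-1, ...])
                                  ~~~^^^^^^^^^
IndexError: index -1 is out of bounds for axis 0 with size 0
```

View pics/s2.png

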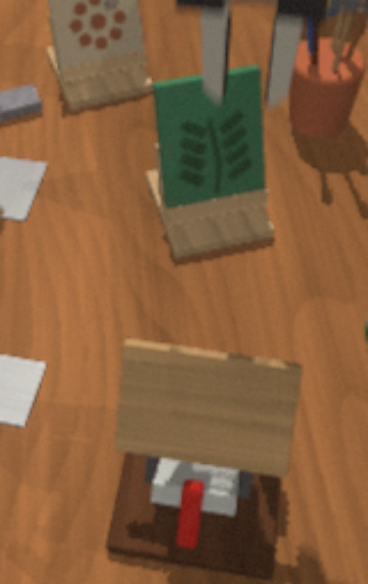

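The crop shows the ledge pulled out (bright strip with the red tab at (190,515)). The measured tab front at x≈75.6 mm means the ledge is out about 29.6 mm. The green tile is upright in its cradle at (212,140).

```bash
cat >> h.py <<'E'
FT=frame(-79.2,20);CT=np.array([0.58911,.02355,.10644])
RT=np.c_[FT[:,1],FT[:,0],-FT[:,2]]
def tt(h): return CT+FT@[-.007,.0008,.031+h]
E
python3 -c "
from h import *
go(tt(.12),RT,10)"
```

```text
t 7.2 screw/row mm [ 17.  -19.3   3.7] turn [-0.0321 -0.0226  0.1107] | total shift [223.3 -63.2  78.7] turn [-0.321 -0.226  1.107] F [2.  3.  0.4] open 0.0273
```

```bash
python3 -m pendant '[{"translation":[17,-19,3],"twist":[-0.032,-0.023,0.11],"grip":0.3},{"translation":[17,-19,3],"twist":[-0.032,-0.023,0.11],"grip":0.3},{"translation":[17,-19,3],"twist":[-0.032,-0.023,0.11],"grip":0.3},{"translation":[17,-19,3],"twist":[-0.032,-0.023,0.11],"grip":0.3},{"translation":[17,-19,3],"twist":[-0.032,-0.023,0.11],"grip":0.3},{"translation":[17,-19,3],"twist":[-0.032,-0.023,0.11],"grip":0.3},{"translation":[17,-19,3],"twist":[-0.032,-0.023,0.11],"grip":0.3},{"translation":[17,-19,3],"twist":[-0.032,-0.023,0.11],"grip":0.3},{"translation":[17,-19,3],"twist":[-0.032,-0.023,0.11],"grip":0.3},{"translation":[17,-19,3],"twist":[-0.032,-0.023,0.11],"grip":0.3}]' && python3 -c "
from h import *
go(tt(.12),RT,10);print(robot.read_state()['q'].round(2))"
```

```text
t: 8.2
tool_pos: [0.5702, 0.0878, 0.2654]
orientation: [2.772, 0.208, 0.067]
force: [0.7, -0.7, 0.2]
opening: 0.0603
t 8.2 screw/row mm [0.7 0.1 2.1] turn [ 0.0015 -0.0007 -0.004 ] | total shift [ 7.2  0.7 21.2] turn [ 0.015 -0.007 -0.04 ] F [ 0.7 -0.7  0.2] open 0.0603
[ 0.3   0.08  1.5  -0.36  1.59  1.72]
```

```bash
python3 -m pendant '[{"translation":[7,1,15],"twist":[0.015,-0.007,-0.04],"grip":0.3},{"translation":[0,0,5],"twist":[0,0,0],"grip":0.3},{"translation":[0,0,20],"twist":[0,0,0],"grip":0.3},{"translation":[0,0,20],"twist":[0,0,0],"grip":0.3},{"translation":[0,0,20],"twist":[0,0,0],"grip":0.3},{"translation":[0,0,15],"twist":[0,0,0],"grip":0.3},{"translation":[0,0,10],"twist":[0,0,0],"grip":0.3},{"translation":[0,0,10],"twist":[0,0,0],"grip":0.3},{"translation":[0,0,0],"twist":[0,0,0],"grip":0.3},{"translation":[0,0,0],"twist":[0,0,0],"grip":0.3}]' && python3 - <<'E'
from h import *
go(tt(0),RT,10)
p,hs,C=grab("side");cv2.imwrite("pics/s3.png",cv2.resize(p[100:260,180:340,::-1],None,fx=3.5,fy=3.5))
E
```

```text
t: 9.2
tool_pos: [0.5867, 0.0503, 0.1588]
orientation: [2.783, 0.253, 0.054]
force: [-0.2, 0.8, 0.5]
opening: 0.0601
t 9.2 screw/row mm [-0.2  0.   2.7] turn [ 0.     -0.0004 -0.0008] | total shift [-2.   0.2 27.3] turn [ 0.    -0.004 -0.008] F [-0.2  0.8  0.5] open 0.0601
```

View pics/s3.png

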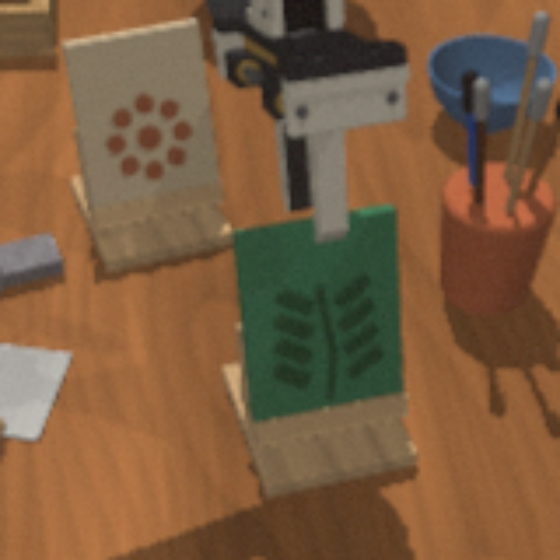

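Fingers straddle the tile top (front finger tip (330,235), tile top edge centre about (317,220) in the crop). I go a little left and 27 mm down, then grip.

```bash
python3 -m pendant '[{"translation":[-5,0,12],"twist":[0,0,-0.008],"grip":0.3},{"translation":[0,0,12],"twist":[0,0,0],"grip":0.3},{"translation":[0,0,3],"twist":[0,0,0],"grip":0.3},{"translation":[0,0,0],"twist":[0,0,0],"grip":-1},{"translation":[0,0,0],"twist":[0,0,0],"grip":-1},{"translation":[0,0,0],"twist":[0,0,0],"grip":-1},{"translation":[0,0,0],"twist":[0,0,0],"grip":-1},{"translation":[0,0,0],"twist":[0,0,0],"grip":-1},{"translation":[0,0,0],"twist":[0,0,0],"grip":-1},{"translation":[0,0,0],"twist":[0,0,0],"grip":-1}]' 40 && python3 - <<'E'
from h import *
go(tt(0),RT,10)
E
```

```text
t: 10.25
tool_pos: [0.5847, 0.0402, 0.1334]
orientation: [2.781, 0.265, 0.057]
force: [0.2, -1.5, -0.2]
opening: 0.0137
t 10.25 screw/row mm [ 0.2 -0.   0. ] turn [ 0.0001 -0.0008  0.    ] | total shift [ 2.  -0.1  0.2] turn [ 0.001 -0.008  0.   ] F [ 0.2 -1.5 -0.2] open 0.0137
```

```bash
python3 -m pendant '[{"translation":[0,0,-8],"twist":[0,0,0],"grip":-1},{"translation":[0,0,-15],"twist":[0,0,0],"grip":-1},{"translation":[0,0,-20],"twist":[0,0,0],"grip":-1},{"translation":[0,0,-20],"twist":[0,0,0],"grip":-1},{"translation":[0,0,-20],"twist":[0,0,0],"grip":-1},{"translation":[0,0,-20],"twist":[0,0,0],"grip":-1},{"translation":[0,0,-20],"twist":[0,0,0],"grip":-1},{"translation":[0,0,-15],"twist":[0,0,0],"grip":-1},{"translation":[0,0,-5],"twist":[0,0,0],"grip":-1},{"translation":[0,0,0],"twist":[0,0,0],"grip":-1}]' && python3 - <<'E'
from h import *
s=robot.read_state();A=R.from_rotvec(s["orientation"]).as_matrix();print(s["force"],s["opening"],s["tool_pos"])
for n in("side","top"):
    p,hs,C=grab(n);cv2.imwrite(f"pics/{n}4.png",p[:,:,::-1])
    m=(hs[...,0]>55)&(hs[...,0]<95)&(hs[...,1]>70)&(hs[...,2]>30)
    L=(C-s["tool_pos"])@A; m&=(abs(L[...,0])<.08)&(abs(L[...,1])<.03)&(abs(L[...,2])<.16)
    Q=L[m];Q=Q[np.isfinite(Q).all(1)];print(n,len(Q))
    if len(Q)<50: continue
    Pc,nn,sd=plane(Q);print("normal(tool)",nn.round(3),sd.round(4),"c",Pc.round(4))
    print(cv2.minAreaRect(np.float32(Q[:,[0,2]]*1000)))
    for a in np.arange(-.03,.12,.02):
        k=abs(Q[:,2]-a)<.006
        if k.sum()>10: print(round(a,2),k.sum(),np.percentile(Q[k,0],[1,99]).round(4))
    for a in(-.04,-.02,.02,.04):
        k=abs(Q[:,0]-a)<.006
        if k.sum()>10: print("z at x",a,np.percentile(Q[k,2],[1,99]).round(4))
go(OR+FR@[.047,0,.25],np.c_[FR[:,1],FR[:,0],-FR[:,2]],10)
E
```

```text
t: 11.25
tool_pos: [0.571, 0.0935, 0.2768]
orientation: [2.785, 0.268, 0.051]
force: [-0.2, -0.5, -4.2]
opening: 0.0139
[-0.15274557 -0.52785253 -4.16480766] 0.013898380897454194 [0.57099205 0.09353625 0.27683532]
side 2844
normal(tool) [ 0.003 -1.     0.002] 0.0013 c [0.0012 0.0067 0.038 ]
((2.2117881774902344, 37.967899322509766), (107.66032409667969, 139.24156188964844), 0.38844895362854004)
-0.03 149 [-0.0502  0.0548]
-0.01 220 [-0.0508  0.0548]
0.01 274 [-0.051  0.054]
0.03 266 [-0.051   0.0549]
0.05 249 [-0.051   0.0539]
0.07 248 [-0.0514  0.0529]
0.09 239 [-0.0513  0.0546]
0.11 57 [-0.0507  0.0521]
z at x -0.04 [-0.0312  0.1051]
z at x -0.02 [-0.031   0.1054]
z at x 0.02 [-0.0303  0.1053]
z at x 0.04 [-0.0295  0.1054]
top 608
normal(tool) [ 0.008 -1.     0.008] 0.0012 c [-0.0171  0.0089  0.0313]
((1.8887367248535156, 5.97119140625), (107.93831634521484, 196.67111206054688), 1.0740745067596436)
-0.03 88 [-0.051  -0.0174]
-0.01 63 [-0.0516  0.0547]
0.01 57 [-0.0516  0.0526]
0.03 46 [-0.0518  0.0092]
0.05 50 [-0.0517  0.0135]
0.07 57 [-0.0517  0.0187]
0.09 45 [-0.0522  0.0159]
z at x -0.04 [-0.0818  0.098 ]
z at x -0.02 [-0.0339  0.0934]
z at x 0.02 [-0.001   0.1009]
z at x 0.04 [-0.0184  0.0164]
t 11.35 screw/row mm [-0.  31.3  9.6] turn [-0.0175 -0.0192  0.0411] | total shift [-71.7 309.2  63.9] turn [-0.175 -0.192  0.411] F [ 0.3  0.7 -4.2] open 0.0138
```

View pics/side4.png

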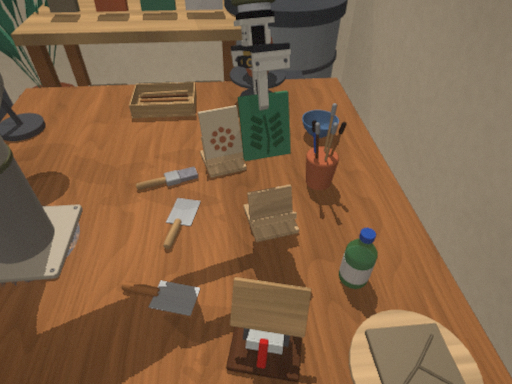

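```bash
python3 -m pendant '[{"translation":[0,15,0],"twist":[-0.01,-0.01,0.02],"grip":-1},{"translation":[0,31,9],"twist":[-0.018,-0.02,0.042],"grip":-1},{"translation":[0,31,9],"twist":[-0.018,-0.02,0.042],"grip":-1},{"translation":[0,31,9],"twist":[-0.018,-0.02,0.042],"grip":-1},{"translation":[0,31,9],"twist":[-0.018,-0.02,0.042],"grip":-1},{"translation":[0,31,9],"twist":[-0.018,-0.02,0.042],"grip":-1},{"translation":[0,31,9],"twist":[-0.018,-0.02,0.042],"grip":-1},{"translation":[0,31,9],"twist":[-0.018,-0.02,0.042],"grip":-1},{"translation":[0,31,9],"twist":[-0.018,-0.02,0.042],"grip":-1},{"translation":[0,15,5],"twist":[-0.01,-0.01,0.02],"grip":-1}]' && python3 - <<'E'
from h import *
open("h.py","a").write('''
RP=np.c_[FR[:,1],FR[:,0],-FR[:,2]]
def pl(x,z): return OR+FR@[.007+x,-.0018,.107+z]
''')
E
python3 -c "
from h import *
go(pl(.04,.14),RP);go(pl(.005,.07),RP)"
```

```text
t: 12.35
tool_pos: [0.5641, -0.2099, 0.3121]
orientation: [2.596, -0.322, -0.12]
force: [-0.0, 0.8, -3.8]
opening: 0.0137
t 12.35 screw/row mm [-0.2  2.   0.5] turn [0.0007 0.0016 0.0019] | total shift [-1.8 19.6  5.4] turn [0.007 0.016 0.019] F [-0.   0.8 -3.8] open 0.0137
t 12.35 screw/row mm [-0.1 -1.6  7.5] turn [0.0007 0.0016 0.0019] | total shift [ -0.  -15.9  75.1] turn [0.007 0.016 0.019] F [-0.   0.8 -3.8] open 0.0137
```

```bash
python3 -m pendant '[{"translation":[-1,-4,0],"twist":[0.007,0.016,0.019],"grip":-1},{"translation":[0,-3,8],"twist":[0,0,0],"grip":-1},{"translation":[0,-2,12],"twist":[0,0,0],"grip":-1},{"translation":[0,-2,15],"twist":[0,0,0],"grip":-1},{"translation":[0,-1,15],"twist":[0,0,0],"grip":-1},{"translation":[0,0,15],"twist":[0,0,0],"grip":-1},{"translation":[0,0,10],"twist":[0,0,0],"grip":-1},{"translation":[0,0,0],"twist":[0,0,0],"grip":-1},{"translation":[0,0,0],"twist":[0,0,0],"grip":-1},{"translation":[0,0,0],"twist":[0,0,0],"grip":-1}]' && cat >> h.py <<'E'
def meas(tag):
    "tile in the rest frame, from the side camera"
    p,hs,C=grab("side");cv2.imwrite(f"pics/{tag}.png",cv2.resize(p[200:384,180:340,::-1],None,fx=3.2,fy=3.2))
    m=(hs[...,0]>55)&(hs[...,0]<95)&(hs[...,1]>70)&(hs[...,2]>30)
    L=(C-OR)@FR; m&=(abs(L[...,0])<.05)&(abs(L[...,1])<.09)&(L[...,2]>-.02)&(L[...,2]<.3)
    Q=L[m];Q=Q[np.isfinite(Q).all(1)];c,n,s=plane(Q);n=n*np.sign(n[0])
    print("tile n",len(Q),n.round(3),"c",c.round(4),"rect y,z",cv2.minAreaRect(np.float32(Q[:,1:]*1000)))
    z0=np.percentile(Q[:,2],1);print("front x at foot",(c[0]-(n[1]*(0-c[1])+n[2]*(z0-c[2]))/n[0]).round(4),"z lo/hi",np.percentile(Q[:,2],[.5,99.5]).round(4))
E
python3 -c "
from h import *
go(pl(.005,.003),RP);meas('s5')"
```

```text
t: 13.35
tool_pos: [0.5526, -0.2378, 0.2297]
orientation: [2.6, -0.341, -0.101]
force: [-1.0, 0.2, -3.1]
opening: 0.0137
t 13.35 screw/row mm [ 0.3 -0.   5.6] turn [-0.0001  0.0007  0.0003] | total shift [ 2.8 -0.  55.9] turn [-0.001  0.007  0.003] F [-1.   0.2 -3.1] open 0.0137
tile n 5312 [1.    0.002 0.001] c [ 0.0188 -0.0005  0.1284] rect y,z ((-1.4761543273925781, 127.52101135253906), (140.5197296142578, 107.68171691894531), 89.0501937866211)
front x at foot 0.0189 z lo/hi [0.0587 0.1972]
```

View pics/s5.png

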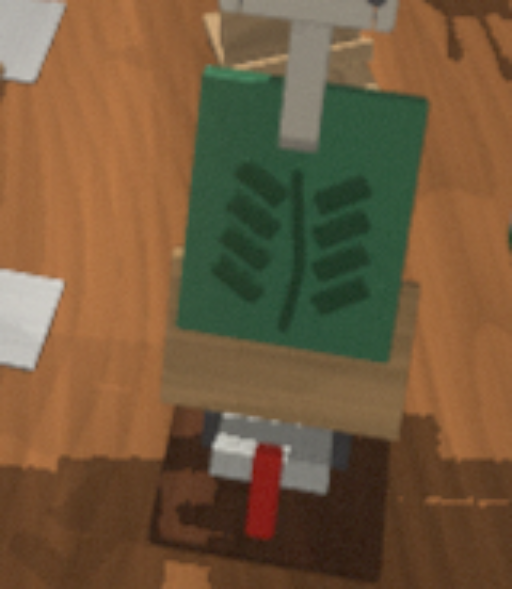

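The tile is held parallel to the rest, about 5 mm off the board, with its foot at z≈58 mm (bottom edge around (285,345) in the crop) above the ledge. I descend to just above the ledge.

```bash
python3 -m pendant '[{"translation":[2,0,8],"twist":[0,0.007,0.003],"grip":-1},{"translation":[0,0,10],"twist":[0,0,0],"grip":-1},{"translation":[0,0,10],"twist":[0,0,0],"grip":-1},{"translation":[0,0,8],"twist":[0,0,0],"grip":-1},{"translation":[0,0,8],"twist":[0,0,0],"grip":-1},{"translation":[0,0,5],"twist":[0,0,0],"grip":-1},{"translation":[0,0,0],"twist":[0,0,0],"grip":-1},{"translation":[0,0,0],"twist":[0,0,0],"grip":-1},{"translation":[0,0,0],"twist":[0,0,0],"grip":-1},{"translation":[0,0,0],"twist":[0,0,0],"grip":-1}]' && python3 -c "
from h import *
go(pl(0,0),RP);meas('s6')"
```

```text
t: 14.4
tool_pos: [0.5488, -0.2641, 0.185]
orientation: [2.599, -0.343, -0.087]
force: [-0.2, -0.3, -3.4]
opening: 0.014
t 14.4 screw/row mm [-0.1 -0.6  0.7] turn [-0.0001 -0.0003 -0.0002] | total shift [-0.8 -5.6  7. ] turn [-0.001 -0.003 -0.002] F [-0.2 -0.3 -3.4] open 0.014
tile n 5012 [ 1.    -0.003  0.002] c [0.0194 0.003  0.0766] rect y,z ((2.257274627685547, 66.59394073486328), (158.56570434570312, 108.43012237548828), 89.83918762207031)
front x at foot 0.0195 z lo/hi [0.0064 0.1453]
```

```bash
python3 -m pendant '[{"translation":[-1,-2,2],"twist":[0,0,0],"grip":-1},{"translation":[0,-2,2],"twist":[0,0,0],"grip":-1},{"translation":[0,-1.5,1],"twist":[0,0,0],"grip":-1},{"translation":[0,-1,1],"twist":[0,0,0],"grip":-1},{"translation":[0,0,0],"twist":[0,0,0],"grip":-1},{"translation":[0,0,0],"twist":[0,0,0],"grip":-1},{"translation":[0,0,0],"twist":[0,0,0],"grip":-1},{"translation":[0,0,0],"twist":[0,0,0],"grip":-1},{"translation":[0,0,0],"twist":[0,0,0],"grip":-1},{"translation":[0,0,0],"twist":[0,0,0],"grip":-1}]' && python3 -c "
from h import *
go(pl(0,0),RP);print(FR.T@robot.read_state()['force']);meas('s7')"
```

```text
t: 15.45
tool_pos: [0.5493, -0.2621, 0.1786]
orientation: [2.596, -0.344, -0.083]
force: [-0.9, 0.2, -2.4]
opening: 0.0138
t 15.45 screw/row mm [-0.1 -0.1  0.3] turn [ 0.0002 -0.0006 -0.0003] | total shift [-0.7 -0.5  2.6] turn [ 0.002 -0.006 -0.003] F [-0.9  0.2 -2.4] open 0.0138
[-1.12715588 -0.9050461  -2.11715864]
tile n 4927 [ 1.    -0.003  0.004] c [0.0144 0.0031 0.0715] rect y,z ((1.9605712890625, 65.32563781738281), (152.71896362304688, 107.90908813476562), 89.90132904052734)
front x at foot 0.0147 z lo/hi [0.0018 0.1409]
```

```bash
python3 -m pendant '[{"translation":[-1,-0.5,1],"twist":[0,0,0],"grip":-1},{"translation":[0,-0.5,1],"twist":[0,0,0],"grip":-1},{"translation":[0,0,1],"twist":[0,0,0],"grip":-1},{"translation":[0,0,1],"twist":[0,0,0],"grip":-1},{"translation":[0,0,0],"twist":[0,0,0],"grip":-1},{"translation":[0,0,0],"twist":[0,0,0],"grip":-1},{"translation":[0,0,0],"twist":[0,0,0],"grip":-1},{"translation":[0,0,0],"twist":[0,0,0],"grip":-1},{"translation":[0,0,0],"twist":[0,0,0],"grip":-1},{"translation":[0,0,0],"twist":[0,0,0],"grip":-1}]' && python3 -c "
from h import *
go(pl(0,0),RP);print(FR.T@robot.read_state()['force']);meas('s8')"
```

```text
t: 16.5
tool_pos: [0.5491, -0.2621, 0.1785]
orientation: [2.596, -0.345, -0.078]
force: [-1.1, 0.4, -0.5]
opening: 0.0135
t 16.5 screw/row mm [-0.1 -0.1  0.2] turn [ 0.0002 -0.0009 -0.0005] | total shift [-0.6 -0.6  2.4] turn [ 0.002 -0.009 -0.005] F [-1.1  0.4 -0.5] open 0.0135
[-0.32852169 -1.12875349 -0.36393127]
tile n 4920 [ 1.    -0.003  0.004] c [0.0145 0.003  0.0715] rect y,z ((2.1594276428222656, 65.67875671386719), (108.43277740478516, 151.09068298339844), 0.27438631653785706)
front x at foot 0.0148 z lo/hi [0.0018 0.1408]
```

View pics/s8.png

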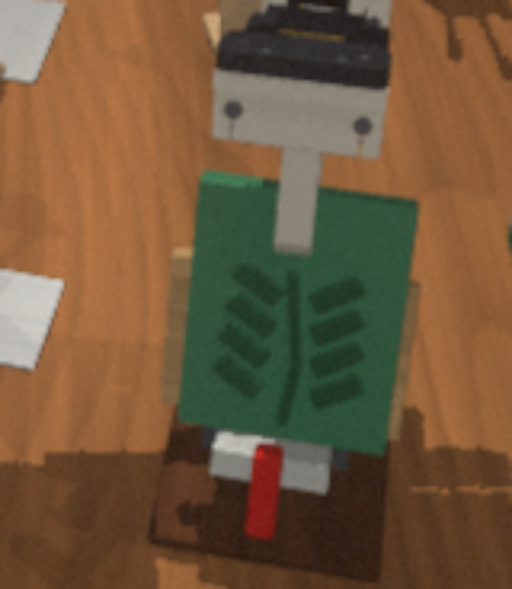

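The tile stands on the ledge against the board (foot edge at (285,435) just behind the lip and tab). Its weight is now carried by the stand: the tool force fell from about -4 N to -0.5 N. I release it and retreat.

```bash
python3 -m pendant '[{"translation":[0,0,0],"twist":[0,0,0],"grip":-0.7},{"translation":[0,0,0],"twist":[0,0,0],"grip":-0.5},{"translation":[0,0,0],"twist":[0,0,0],"grip":-0.3},{"translation":[0,0,0],"twist":[0,0,0],"grip":-0.2},{"translation":[0,0,0],"twist":[0,0,0],"grip":-0.2},{"translation":[0,0,-5],"twist":[0,0,0],"grip":-0.2},{"translation":[0,0,-15],"twist":[0,0,0],"grip":-0.2},{"translation":[0,0,-25],"twist":[0,0,0],"grip":-0.2},{"translation":[0,0,-35],"twist":[0,0,0],"grip":-0.2},{"translation":[0,0,-35],"twist":[0,0,0],"grip":-0.2}]' && python3 -c "
from h import *
go(pl(0,.12),RP);meas('s9')
p,hs,C=grab('side')
m=((hs[...,0]<6)|(hs[...,0]>174))&(hs[...,1]>180)&(hs[...,2]>110);m[:310]=0;m[:,:245]=0;m[:,290:]=0
print('tab',np.nanmedian((C[m]-OR)@FR,0))"
```

```text
t: 17.55
tool_pos: [0.561, -0.2041, 0.2788]
orientation: [2.596, -0.346, -0.088]
force: [-1.0, 0.1, -0.9]
opening: 0.037
t 17.55 screw/row mm [ 0.3  0.  -0.1] turn [ 0.0001 -0.0002 -0.0004] | total shift [ 3.   0.4 -1.2] turn [ 0.001 -0.002 -0.004] F [-1.   0.1 -0.9] open 0.037
tile n 5212 [1.    0.001 0.007] c [0.0143 0.0027 0.0748] rect y,z ((2.708160400390625, 65.05023193359375), (153.5335235595703, 109.1316909790039), 89.91136169433594)
front x at foot 0.0148 z lo/hi [0.0022 0.1408]
tab [ 0.07553787 -0.00041257  0.01476398]
```

View pics/s9.png

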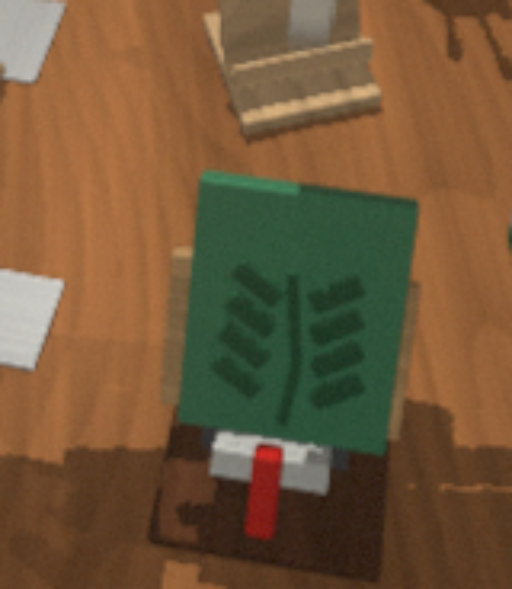

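The tile sits alone on the ledge, flat on the rest (tile centre (300,310), tab (263,490)), and the gripper is clear.

```bash
python3 -c "
from plant import robot
print(robot.close_job())"
```

```text
the job is handed in; nothing more can be done
None
```

I pulled the red tab until the ledge was out to its stop. Then I took the leaf tile from its cradle, set it on the ledge against the back rest, released it and backed the gripper away. I handed the job in at about 17.6 s of the 56 s allowed; no verdict was reported.

My last checks were taken from the side camera, after release, in the rest's frame:

| Check | Measured | Limit |
|---|---|---|
| Ledge travel (from the tab's position) | about 29.5 mm | over 26 mm |
| Tile sideways offset | about +2.7 mm | within 12 mm |
| Tile back off the rest | about 0.5–1 mm | within 4 mm |
| Tile foot above the ledge | about 1–2 mm, within camera accuracy | within 4 mm |
| Tilt error, face direction | about 0.007 rad | 0.08 rad |

- **Seating before release:** the tool force fell from about -4 N to -0.5 N. This showed the stand was carrying the tile while I still held it.
- **Not measured:** I did not measure the cream tile's position at the end. The robot never came near it, and it looked in place in the picture taken after lifting the leaf tile.
- **Disagreement:** the fitted height of the tile outline came out 10–15 mm too tall in the last pictures. It probably picked up a few stray pixels, so I used the edge percentiles instead. No check failed.

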